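# Lift the tint carrier out of its drip tray and hold it level

## Robot

A 6-joint arm with a two-finger parallel gripper is mounted at the origin on a cart in front of the work surface, level with it; the furniture and walls round the work are solid. World frame = base frame: x ahead of the robot, y to its left, z up, the work surface at z = 0. Lengths are in m, angles in degrees, forces in N, time in s.
With the tool pointing down it reaches from about 0.375 to 0.925 m from the base axis. Payload 5.7 kg.
Tool frame: the origin (TCP) lies at the very end of the fingers, on their centre line; the grasp point (between the pads) lies 19 mm behind it; z points along the fingers, y is the direction in which the jaws open and shut (so a half turn about z gives the same grasp; the last joint's range is limited). The gripper opens to 88 mm and grips with 3 to 60 N. Pads are 20 mm wide; open, the fingers measure 115 mm over their backs; the gripper's body (75 mm by 178 mm) begins 61 mm behind the grasp point.
Start: joints at [56.603, 20.558, 86.54, -0, 72.909, -6.595], TCP at [0.271, 0.536, 0.223] pointing down, gripper open.
Joint ranges: [-170.27, 170.27], [-57.76, 135], [12.27, 136.19], [-55.21, 235.2], [11.17, 155.16], [-170.74, 170.74]. Speed limits (degrees/s): [136.94, 136.94, 180, 180, 180, 180].

## Interface

Orientations are given as a 3x3 rotation matrix whose columns are the frame's x, y, z axes.
In Python, from cell import sensors, camera, bot gives the robot as it stands.
- The arm moves only by the shell command python3 -m inch 'ROWS'. ROWS is JSON, a list of rows, each a list of 3 entries, a list of its own where there are three numbers: the shift along the tool's x, y, z in m, then the turn, a rotation vector about the tool's x, y, z in degrees, then the finger opening in m, from 0 to 0.0878. In form: [[[tx, ty, tz], [wx, wy, wz], jaw], ...]. A call has exactly 5 rows; each row shifts and turns the pose as measured when the row begins, along the tool's axes as they then stand; what a row does not reach is not made up. A row lasts 1/10 s, in which the tool goes at most 50 mm and 8.59 degrees, less where a joint would pass 70% of its speed; a pose out of reach is approached as far as the arm can. A call is refused whole if a number of a shift passes 0.05 or a number of a turn 8.59, either way. A call with a gripper value outside its range is refused whole. The fingers move at their own pace and stop on an object; the grip force is fixed at half the most. Time passes only in rows, so rows that do not move let the fingers close, or fill a call up. It gives the time, the measured TCP pose, the force and the opening at its end, in the units of the state.
- sensors.sense(): the state, without advancing time (a new reading comes with each control period).
- camera(name): name is "scene" or "top"; returns a dict with "frame" (420x560x3 uint8, red, green, blue), "range_z" (420x560 float32, m along the optical axis (not along the pixel's ray), 0 where there is no reading), "camera_matrix" (3x3 intrinsics, pixels), "camera_from_world" (4x4, takes a point from world to camera coordinates). Camera axes: x right, y up, looking along -z (the intrinsics and any distortion apply to the point x, -y, -z); pixel columns grow to the right and rows downward; lengths in m; the calibration is good to about 2 mm. A picture is of the moment at which its call begins.
- bot.hand_in(): hands the job in, once; it reports no verdict.
The state is a dict: "t": time; "joint_positions": joint angles; "qvel": joint speeds; "effort": joint torques, N m; "tool_pos": TCP position; "tool_rot": TCP orientation; "wrist_force": force on the tool from outside, world axes, zero at the start; "torque": the same for the moment, N m; "width": finger opening in m.
Only numpy, scipy, OpenCV 4.12 (cv2) and the standard library are available. Lean on these libraries where they do the work, as an engineer would, in place of code of your own. Each camera call takes 0.05 s, during which the arm holds its last target.

## Task

Take the loaded bottle carrier by its black grip bar, lightly because the bar is thin-walled and cracks under a hard squeeze, and without pressing the carrier down; lift it straight up out of the drip tray with everything still standing in it, and leave the other things on the bench alone. Finish while holding it still and level over the tray, its underside about 10 cm above the bench, so that a colleague can wipe the tray: do not put it down or let go.

Things in the scene. Friction and masses are not known exactly. Their poses are not given: they have to be found in the camera images.
- carrier: grey carrier with the tin and two bottles, 84 (x) x 242 (y) x 160 (z) mm, about 0.30 kg empty, loose in the drip tray; three bays in a row, centres at y = -78, 0, +78 mm, floor 4 mm, walls 44 mm high; end plates 6 mm thick at y = -118 and +118 mm carry a black grip bar over the row. Origin: centre of its underside; z up, y along the bar
- grip (a point): middle of the black bar, 147 mm above the carrier's underside. Bar along y: 14 mm thick (x), 24 mm high, free over 210 mm; contents reach 99 mm up, 36 mm below the bar. Thin-walled: 25 to 40 N a finger holds the load, above about 75 N it cracks. The load is uneven: its balance point lies up to 25 mm from here, towards the tin
- drip_tray: shallow metal drip tray fixed to the bench, 130 (x) x 290 (y) x 18 (z) mm, floor 3 mm thick, about 20 mm wider than the carrier all round. Origin: centre of its underside; z up, y along its long side
- tint_tin_b: small round paint tin with flat lid, 68 mm across, 82 mm tall, about 0.31 kg, loose in a bay of the carrier. Origin: centre of its underside, z up
- tint_bottle_0: tint bottle, 48 mm across, 95 mm tall with its cap, about 0.11 kg, loose in a bay of the carrier. Origin: centre of its underside, z up
- tint_bottle_1: tint bottle like the other, 48 mm across, 95 mm tall, about 0.11 kg, loose in a bay of the carrier. Origin: centre of its underside, z up
- tint_tin_a: plain small round paint tin, 69 mm across, 82 mm tall. Bystander, not to be disturbed. Origin: underside, z up
- pour_tin: small round tin with a pouring lid, 84x76x113 mm. Bystander, not to be disturbed. Origin: underside, z up
- tint_bottle_2: tint bottle like those in the carrier but standing on the bench, 48 mm across, 95 mm tall. Bystander, not to be disturbed. Origin: underside, z up
- tape_measure: pocket tape measure, 35x72x64 mm. Bystander, not to be disturbed. Origin: underside, z up
Things that resemble listed ones, but are neither listed nor needed, are in the scene too. Leave any orange look-alike of the tint_tin_b alone.

How it is judged (in metres and radians):
At the end, for the whole second after the job is handed in: Held by the fingers, underside 65-180 mm above the bench, centre within 50 mm of the tray's centre seen from above, within 0.09 rad of level, under 0.02 m/s and 0.1 rad/s; tin and bottles stand in the carrier (within 15 mm of its floor, 0.15 rad of upright); tray and bystanders don't touch it (height (world z) of carrier between 0.065 and 0.18 m and angle between carrier's own z axis and vertical below 0.09 rad and horizontal distance between carrier and drip_tray below 0.05 m and linear speed of carrier below 0.02 m/s and angular speed of carrier below 0.1 rad/s and contact force between the fingers and carrier above 5 N and contact force between carrier and drip_tray below 0.2 N and z of tint_tin_b in the frame of carrier between -0.003 and 0.015 m and horizontal distance between each of tint_tin_b, tint_bottle_0, tint_bottle_1 and carrier below 0.11 m and angle between each of tint_tin_b, tint_bottle_0, tint_bottle_1's own z axis and vertical below 0.15 rad and z of tint_bottle_0 in the frame of carrier between -0.003 and 0.015 m and z of tint_bottle_1 in the frame of carrier between -0.003 and 0.015 m and contact force between carrier and tint_tin_a below 0.2 N and contact force between carrier and pour_tin below 0.2 N and contact force between carrier and tint_bottle_2 below 0.2 N and contact force between carrier and tape_measure below 0.2 N); the arm keeps its last pose, push and grip.
It fails at once if the grip bar is squeezed with more than about 75 N a finger (150 N over both) (contact force between the fingers and carrier above 150 N).
It fails at once if the carrier is pressed or banged into the drip tray with more than 40 N (it weighs 7 to 10 N) (contact force between carrier and drip_tray above 40 N).
It fails at once if the carrier is tipped by more than 0.26 rad (15 degrees) (angle between carrier's own z axis and vertical above 0.26 rad).
It fails at once if the fingers or arm press the tin or a bottle with more than 5 N (contact force between any of the arm, the fingers and tint_tin_b above 5 N or contact force between any of the arm, the fingers and tint_bottle_0 above 5 N or contact force between any of the arm, the fingers and tint_bottle_1 above 5 N).
It fails at once if a bystander is moved by more than 20 mm (distance of any of tint_tin_a, pour_tin, tint_bottle_2, tape_measure from where it was at the start of the episode above 0.02 m).
It also fails if it takes over 32 s, if anything falls off the work surface, if the arm or the gripper's body presses on something with over 40 N, if the wrist force passes 120 N, or if a joint passes its speed limit or range.

## Working session

There is one attempt and no reset: what is moved stays moved. The work goes in short steps, Python scripts to look and compute and a shell command to move; the robot and the scene stay as the last step left them, time stands still between calls to the robot, and variables do not carry over. Pictures are saved under pics/ and viewed, and the job is handed in when it is done.

```bash
mkdir -p pics; ls; python3 - <<'E'
from cell import sensors, camera
import cv2,numpy as np
print(sensors.sense())
for n in ["scene","top"]:
    c=camera(n); cv2.imwrite(f"pics/{n}0.png",c["frame"][:,:,::-1]); np.savez(f"pics/{n}0.npz",**c)
    print(n,c["camera_matrix"],c["camera_from_world"])
E
```

```text
pics
{'t': 0.0, 'joint_positions': array([ 5.66017530e+01,  2.05978361e+01,  8.65973349e+01, -1.52630814e-03,
        7.29074653e+01, -6.59559215e+00]), 'qvel': array([-0.04174205,  0.04881587,  0.00496169,  0.0990288 , -0.02870884,
       -0.06792046]), 'effort': array([ 1.54699417e-03, -5.15355492e+01, -2.70731503e+01,  6.72348356e-02,
        3.49174510e-02, -1.75080031e-04]), 'tool_pos': array([0.27020262, 0.53496257, 0.22182159]), 'tool_rot': array([[-8.92568380e-01,  4.50911030e-01, -9.64794180e-04],
       [ 4.50912026e-01,  8.92567121e-01, -1.50954174e-03],
       [ 1.80474542e-04, -1.78240653e-03, -9.99998395e-01]]), 'wrist_force': array([-0.59262687,  0.64643536, -0.47764789]), 'torque': array([-0.06947226, -0.0433787 , -0.00738567]), 'width': 0.08791335294812444}
scene [[546.54641026   0.         274.82027256]
 [  0.         546.54641026 215.79204814]
 [  0.           0.           1.        ]] [[-0.1290188  -0.99161884  0.00679831  0.01785088]
 [ 0.86304296 -0.10890827  0.49325028 -0.51648689]
 [-0.48837588  0.06950579  0.86986088 -1.57202878]
 [ 0.          0.          0.          1.        ]]
top [[473.44395847   0.         292.93880044]
 [  0.         473.44395847 203.79197335]
 [  0.           0.           1.        ]] [[ 0.02391704 -0.9997128  -0.00151298 -0.05285726]
 [ 0.99539564  0.02367319  0.09288219 -0.52589944]
 [-0.0928197  -0.00372748  0.99567596 -1.35879553]
 [ 0.          0.          0.          1.        ]]
```

View pics/scene0.png

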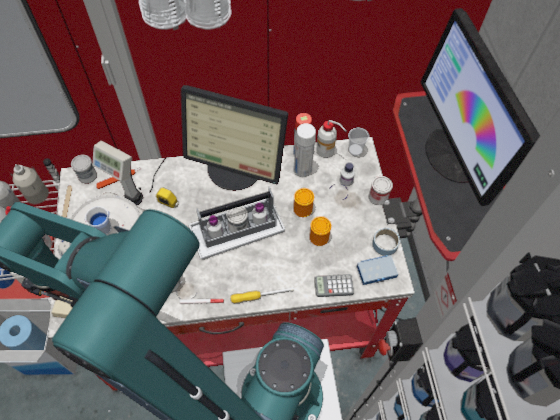

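View pics/top0.png

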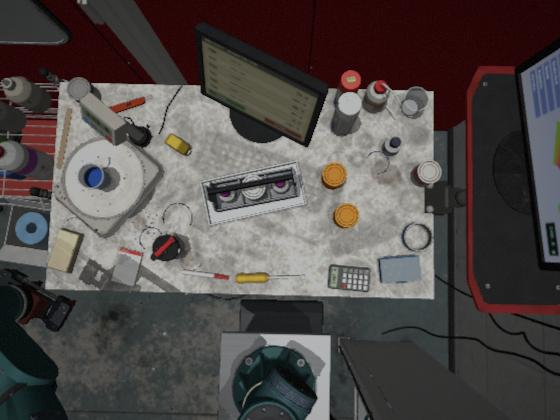

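The top view shows the carrier at about (254,190), slightly rotated in its tray, with the monitor close behind it. Next I'll measure the bar, the tray, the carrier and the monitor clearance.

```bash
cat > h.py <<'E'
import numpy as np,cv2
def cloud(c):
    K=c["camera_matrix"];T=c["camera_from_world"];z=c["range_z"].astype(float)
    v,u=np.mgrid[:z.shape[0],:z.shape[1]]
    X=(u-K[0,2])*z/K[0,0];Y=(v-K[1,2])*z/K[1,1]
    P=np.stack([X,-Y,-z],-1)
    W=(P-T[:3,3])@T[:3,:3]
    W[z<=0]=np.nan
    return W
E
python3 - <<'E'
from h import *
for n in ["top","scene"]:
    c=dict(np.load(f"pics/{n}0.npz")); W=cloud(c); f=c["frame"].astype(int)
    x,y,z=W[...,0],W[...,1],W[...,2]
    reg=(x>0.45)&(x<0.75)&(y>-0.1)&(y<0.25)
    print(n,"hist",np.histogram(z[reg],bins=np.arange(-0.01,0.4,0.01)))
    m=reg&(z>0.135)&(z<0.175)&(f.max(-1)<90)
    nl,lab,st,cen=cv2.connectedComponentsWithStats(m.astype(np.uint8))
    for i in range(1,nl):
        if st[i,4]<30: continue
        p=W[lab==i]; xy=p[:,:2].astype(np.float32)
        print(st[i],p.min(0),p.max(0),np.median(p,0),cv2.minAreaRect(xy))
    # high things near
    m=(x>0.4)&(x<0.95)&(y>-0.25)&(y<0.4)&(z>0.18)
    p=W[m]; 
    for yb in np.arange(-0.25,0.4,0.05):
        q=p[(p[:,1]>yb)&(p[:,1]<yb+.05)]
        if len(q): print(round(yb,2),"minx",q[:,0].min().round(3),"z",q[q[:,0].argmin(),2].round(3), "maxz",q[:,2].max().round(3))
E
python3 - <<'E'
import cv2
a=cv2.imread('pics/top0.png')[150:235,190:320]
cv2.imwrite('pics/crop0.png',cv2.resize(a,None,fx=6,fy=6,interpolation=2))
E
```

```text
top hist (array([3501, 4690,  843,  426,  113,  359,  213,  244,  153,  302,  196,
        129,   59,   63,   60,   86,  205,  455,   35,   37,   28,   23,
         22,   17,   14,   11,    7,    2,    0,    0,    0,    0,    0,
          0,    0,    0,    0,    0,    0,    0]), array([-0.01,  0.  ,  0.01,  0.02,  0.03,  0.04,  0.05,  0.06,  0.07,
        0.08,  0.09,  0.1 ,  0.11,  0.12,  0.13,  0.14,  0.15,  0.16,
        0.17,  0.18,  0.19,  0.2 ,  0.21,  0.22,  0.23,  0.24,  0.25,
        0.26,  0.27,  0.28,  0.29,  0.3 ,  0.31,  0.32,  0.33,  0.34,
        0.35,  0.36,  0.37,  0.38,  0.39]))
[291 116  26  16 159] [ 0.71633242 -0.09771371  0.1350534 ] [ 0.74958283 -0.02985301  0.1749075 ] [ 0.7343221  -0.0703186   0.15123482] ((0.7347983717918396, -0.06140169873833656), (0.06894969940185547, 0.022850029170513153), 72.76183319091797)
[206 173  88  27 535] [ 0.52228127 -0.03941377  0.13514504] [0.59604691 0.19053283 0.16965144] [0.5638092  0.07691192 0.16169061] ((0.5603165030479431, 0.07383464276790619), (0.034667015075683594, 0.23136556148529053), 10.453608512878418)
-0.25 minx 0
[... 1240 characters left out ...]
378402709961)
[200 192  73  26 404] [ 0.53189638 -0.04640763  0.13633928] [0.58984995 0.1816323  0.16904154] [0.56179517 0.06879393 0.15625475] ((0.5621309280395508, 0.06883338838815689), (0.025354404002428055, 0.23068206012248993), 8.949328422546387)
-0.25 minx 0.745 z 0.188 maxz 0.23
-0.2 minx 0.734 z 0.233 maxz 0.233
-0.15 minx 0.739 z 0.222 maxz 0.321
-0.1 minx 0.723 z 0.186 maxz 0.432
-0.05 minx 0.749 z 0.198 maxz 0.322
-0.0 minx 0.777 z 0.184 maxz 0.687
0.05 minx 0.801 z 0.188 maxz 0.706
0.1 minx 0.819 z 0.664 maxz 0.706
0.15 minx 0.819 z 0.639 maxz 0.719
0.2 minx 0.82 z 0.662 maxz 0.72
0.25 minx 0.848 z 0.639 maxz 0.7
0.3 minx 0.903 z 0.186 maxz 0.665
0.35 minx 0.65 z 0.236 maxz 0.678
```

View pics/crop0.png

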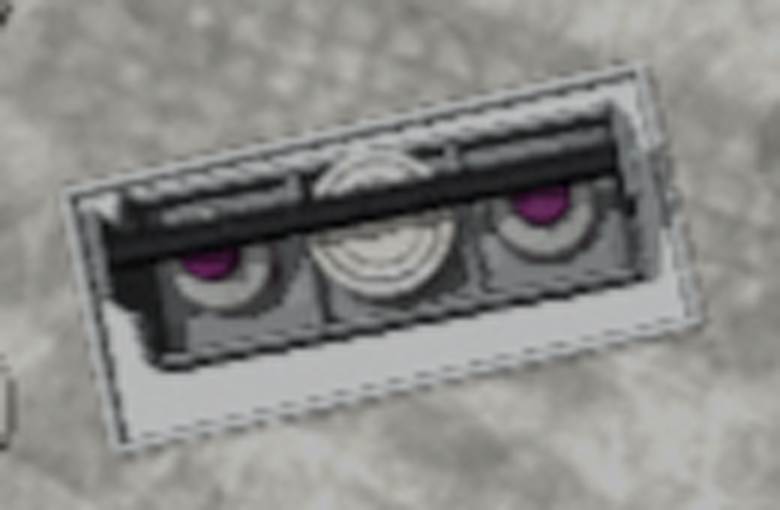

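```bash
python3 - <<'E'
from h import *
for n in ["top","scene"]:
    c=dict(np.load(f"pics/{n}0.npz")); W=cloud(c); f=c["frame"].astype(int)
    x,y,z=W[...,0],W[...,1],W[...,2]
    m=(x>.5)&(x<.62)&(y>-.07)&(y<.22)&(z>0.154)&(z<0.17)&(f.max(-1)<100)
    p=W[m]; 
    r=cv2.fitLine(p[:,:2].astype(np.float32),cv2.DIST_HUBER,0,1e-3,1e-3).ravel()
    d=r[:2]*np.sign(r[1]); nn=np.array([d[1],-d[0]])
    s=(p[:,:2]-r[2:])@d; t=(p[:,:2]-r[2:])@nn
    mid=r[2:]+d*(s.min()+s.max())/2
    print(n,len(p),"ang x/y",np.degrees(np.arctan2(-d[0],d[1])),"len",s.max()-s.min(),"width pct",np.percentile(t,[2,10,50,90,98]),"mid",mid,"z",np.median(p[:,2]))
    # tray: z 0.010..0.022, light
    m=(x>.43)&(x<.70)&(y>-.12)&(y<.25)&(z>0.009)&(z<0.024)
    nl,lab,st,cen=cv2.connectedComponentsWithStats(m.astype(np.uint8))
    i=1+st[1:,4].argmax();p=W[lab==i]; print("tray",cv2.minAreaRect(p[:,:2].astype(np.float32)))
    # bottoms: purple caps
    m=(x>.45)&(x<.65)&(y>-.1)&(y<.25)&(f[...,0]-f[...,1]>40)&(f[...,2]-f[...,1]>40)
    nl,lab,st,cen=cv2.connectedComponentsWithStats(m.astype(np.uint8))
    for i in range(1,nl):
        if st[i,4]>8: print("cap",np.nanmedian(W[lab==i],0),st[i])
E
```

```text
top 497 ang x/y 12.161456 len 0.24138106363042378 width pct [-6.73643249e-03 -5.55064811e-03  8.37396217e-05  5.97840538e-03
  7.81397040e-03] mid [0.56510142 0.07710743] z 0.16207654255139714
tray ((0.5626146793365479, 0.08059918880462646), (0.13378220796585083, 0.29745689034461975), 15.33314037322998)
cap [ 0.57359582 -0.00348793  0.10327867] [277 183   7   3  18]
scene 255 ang x/y 12.380412 len 0.2341266098229428 width pct [-0.00714117 -0.0047742  -0.00016144  0.00507943  0.00731396] mid [0.56141326 0.07204957] z 0.15976515320624976
tray ((0.5245916843414307, 0.06025654077529907), (0.010763478465378284, 0.2261979728937149), 12.70675277709961)
cap [ 0.57582773 -0.00515025  0.09961202] [256 203   8   7  41]
cap [0.54904868 0.14703115 0.10021884] [209 215   8   8  46]
```

```bash
python3 - <<'E'
from h import *
W=np.concatenate([cloud(dict(np.load(f"pics/{n}0.npz"))).reshape(-1,3) for n in ["top","scene"]])
a=np.array([.27,.535]);b=np.array([.563,.075]);L=np.linalg.norm(b-a);d=(b-a)/L;n=np.array([-d[1],d[0]])
s=(W[:,:2]-a)@d;t=(W[:,:2]-a)@n
for lo in np.arange(-.05,.6,.05):
    print(round(lo,2),[round(float(np.nanmax(np.r_[-1,W[(s>lo)&(s<lo+.05)&(t>q)&(t<q+.05)&(W[:,2]<1),2]])),3) for q in (-.15,-.1,-.05,0,.05,.1)])
E
```

```text
-0.05 [0.687, 0.677, 0.661, 0.647, 0.352, 0.035]
0.0 [0.695, 0.351, 0.655, 0.657, 0.636, 0.035]
0.05 [0.702, 0.689, 0.675, 0.659, 0.008, 0.05]
0.1 [0.707, 0.69, 0.018, 0.017, 0.017, 0.08]
0.15 [0.008, 0.009, 0.016, 0.017, 0.009, 0.082]
0.2 [0.013, 0.092, 0.115, 0.096, 0.012, 0.078]
0.25 [0.022, 0.093, 0.118, 0.096, 0.007, 0.077]
0.3 [0.02, 0.01, 0.012, 0.008, 0.007, 0.008]
0.35 [0.009, 0.012, 0.027, 0.025, 0.007, 0.009]
0.4 [0.009, 0.012, 0.051, 0.167, 0.167, 0.024]
0.45 [0.01, 0.026, 0.054, 0.169, 0.069, 0.008]
0.5 [0.009, 0.029, 0.169, 0.169, 0.054, 0.011]
0.55 [0.009, 0.054, 0.168, 0.165, 0.026, 0.009]
```

The way is clear: everything along it is at most 0.12 m high, apart from the arm itself and the bar at 0.165 m. Moving now.

```bash
python3 -m inch '[[[-0.015,-0.009,-0.01],[0,0,0],0.0878],[[-0.03,-0.018,-0.01],[0,0,0],0.0878],[[-0.035,-0.021,-0.005],[0,0,0],0.0878],[[-0.035,-0.021,0],[0,0,0],0.0878],[[-0.035,-0.021,0],[0,0,0],0.0878]]'; python3 -m inch '[[[-0.035,-0.021,0],[0,0,4],0.0878],[[-0.035,-0.021,0],[0,0,0],0.0878],[[-0.035,-0.021,0],[0,0,0],0.0878],[[-0.035,-0.021,0],[0,0,0],0.0878],[[-0.03,-0.018,0],[0,0,0],0.0878]]'
```

```text
t: 0.6
tool_pos: [0.3653, 0.3826, 0.2485]
tool_rot: [[-0.896, 0.444, -0.001], [0.444, 0.896, -0.003], [-0.0, -0.003, -1.0]]
wrist_force: [0.7, -0.2, 0.5]
width: 0.088
t: 1.1
tool_pos: [0.4663, 0.197, 0.2523]
tool_rot: [[-0.861, 0.508, 0.002], [0.508, 0.861, -0.004], [-0.004, -0.003, -1.0]]
wrist_force: [1.1, 0.0, 0.6]
width: 0.0883
```

```bash
python3 -m inch '[[[-0.029,-0.011,0],[0,0,0],0.0878],[[-0.029,-0.011,0],[0,0,0],0.0878],[[-0.029,-0.011,0],[0,0,0],0.0878],[[-0.029,-0.011,0],[0,0,0],0.0878],[[-0.02,-0.008,0],[0,0,0],0.0878]]'; python3 -m inch '[[[0,0,0],[0,0,8],0.0878],[[0,0,0],[0,0,8],0.0878],[[0,0,0],[0,0,8],0.0878],[[0,0,0],[0,0,8],0.0878],[[0,0,0],[0,0,8],0.0878]]'; python3 -m inch '[[[0,0,0],[0,0,4],0.0878],[[0,0,0],[0,0,0],0.0878],[[0,0,0],[0,0,0],0.0878],[[0,0,0],[0,0,0],0.0878],[[0,0,0],[0,0,0],0.0878]]'; python3 - <<'E'
from cell import sensors
import numpy as np
s=sensors.sense();R=s["tool_rot"];p=s["tool_pos"];print(p,R,np.degrees(np.arctan2(R[1,1],R[0,1])))
print(R.T@(np.array([.563,.0745,p[2]])-p))
E
```

```text
t: 1.6
tool_pos: [0.5583, 0.0697, 0.256]
tool_rot: [[-0.859, 0.512, 0.003], [0.512, 0.859, -0.007], [-0.006, -0.004, -1.0]]
wrist_force: [0.5, 1.1, -0.1]
width: 0.0878
t: 2.1
tool_pos: [0.5584, 0.06, 0.258]
tool_rot: [[-0.298, 0.955, 0.003], [0.954, 0.298, -0.01], [-0.011, -0.0, -1.0]]
wrist_force: [-0.2, -0.9, 0.1]
width: 0.0878
t: 2.6
tool_pos: [0.5568, 0.0565, 0.2595]
tool_rot: [[-0.228, 0.974, 0.003], [0.974, 0.228, -0.012], [-0.012, -0.0, -1.0]]
wrist_force: [0.7, -0.0, 0.0]
width: 0.0874
[0.55676683 0.05652521 0.25952631] [[-2.27924521e-01  9.73675212e-01  2.64460449e-03]
 [ 9.73605469e-01  2.27939849e-01 -1.16539821e-02]
 [-1.19500043e-02 -8.14268914e-05 -9.99928593e-01]] 13.175812353977625
[ 0.01607966  0.01016626 -0.00019299]
```

```bash
python3 -m inch '[[[0.008,0.005,0],[0,0.6,1],0.0878],[[0.008,0.005,0.01],[0,0,0],0.0878],[[0,0,0.02],[0,0,0],0.0878],[[0,0,0.02],[0,0,0],0.0878],[[0,0,0.0],[0,0,0],0.0878]]';  python3 - <<'E'
from cell import sensors,camera
import numpy as np,cv2
s=sensors.sense();R=s["tool_rot"];p=s["tool_pos"];print(p,R,np.degrees(np.arctan2(R[1,1],R[0,1])))
print(R.T@(np.array([.563,.0745,p[2]])-p), R.T@[0,0,-1])
for n in("scene","top"):
    c=camera(n);cv2.imwrite(f"pics/{n}1.png",cv2.resize(c["frame"][120:270,150:350,::-1],None,fx=4,fy=4,interpolation=2))
E
```

```text
t: 3.1
tool_pos: [0.5646, 0.0779, 0.2068]
tool_rot: [[-0.212, 0.977, 0.002], [0.977, 0.212, 0.001], [0.0, 0.002, -1.0]]
wrist_force: [-0.8, -0.1, -0.1]
width: 0.0877
[0.56458453 0.07794048 0.2067992 ] [[-2.11521623e-01  9.77371909e-01  1.65994304e-03]
 [ 9.77373250e-01  2.11520667e-01  7.33713579e-04]
 [ 3.65998782e-04  1.77758021e-03 -9.99998353e-01]] 12.211501713841583
[-3.02746671e-03 -2.27641162e-03 -5.15456187e-06] [-3.65998782e-04 -1.77758021e-03  9.99998353e-01]
```

View pics/scene1.png

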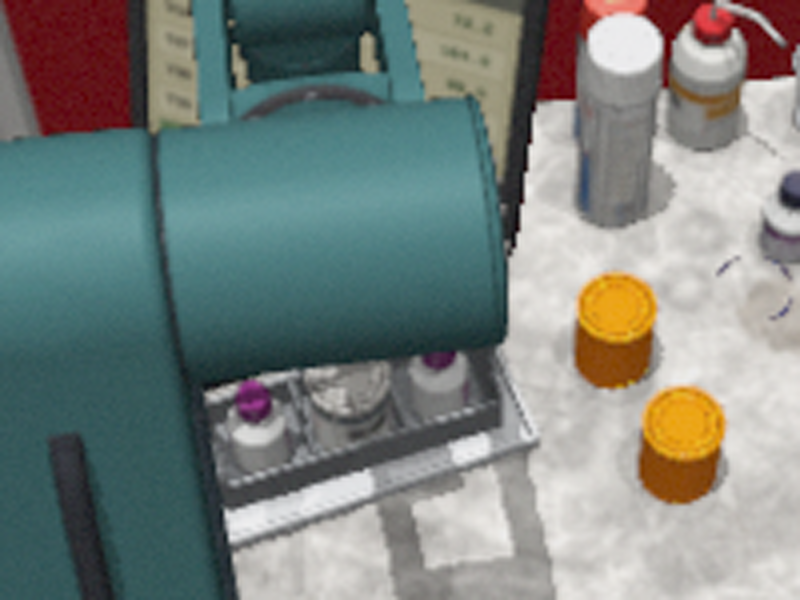

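View pics/top1.png

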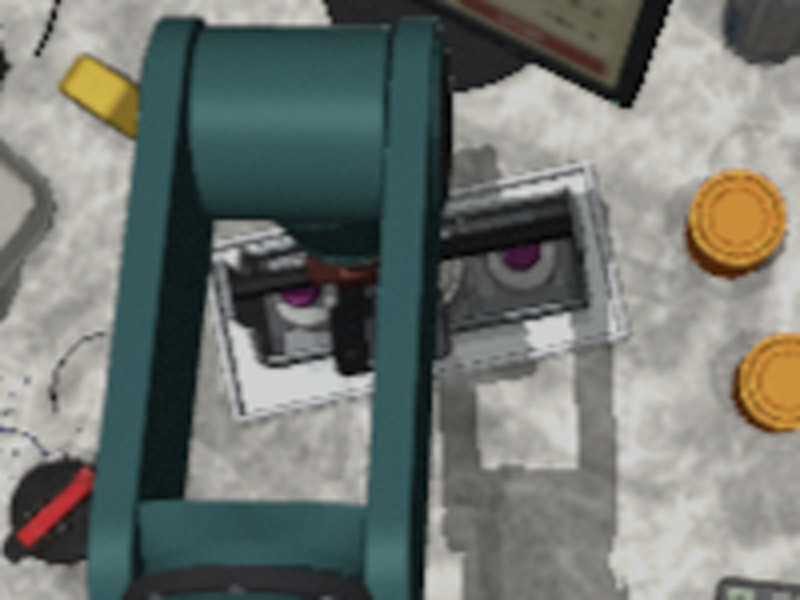

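The views show the arm straddling the bar squarely and the carrier undisturbed: bar ends at about (225,275) and (570,225) in the top crop, and the tin in the middle bay, so it should balance near mid-bar. Descending.

```bash
python3 -m inch '[[[-0.003,-0.002,0.015],[0,0,0],0.0878],[[0,0,0.02],[0,0,0],0.0878],[[0,0,0.02],[0,0,0],0.0878],[[0,0,0.012],[0,0,0],0.0878],[[0,0,0.0],[0,0,0],0.0878]]';  python3 - <<'E'
from cell import sensors,camera
import numpy as np,cv2
s=sensors.sense();R=s["tool_rot"];p=s["tool_pos"];print(p,np.degrees(np.arctan2(R[1,1],R[0,1])))
print(R.T@(np.array([.563,.0745,.131])-p), R.T@[0,0,-1],s["wrist_force"])
E
```

```text
t: 3.7
tool_pos: [0.5709, 0.0757, 0.146]
tool_rot: [[-0.213, 0.977, 0.016], [0.977, 0.213, 0.001], [-0.002, 0.016, -1.0]]
wrist_force: [0.6, 0.3, 0.2]
width: 0.0879
[0.57090226 0.07565375 0.14597937] 12.273400213224535
[ 0.00058865 -0.00821057  0.01484582] [ 0.002438   -0.01633704  0.99986357] [0.56394486 0.27782136 0.18883362]
```

```bash
python3 -m inch '[[[0,-0.004,0.005],[0.9,0.1,0],0.0878],[[0,-0.003,0.005],[0,0,0],0.0878],[[0,0,0.003],[0,0,0],0.0878],[[0,0,0],[0,0,0],0.0878],[[0,0,0.0],[0,0,0],0.0878]]';  python3 - <<'E'
from cell import sensors,camera
import numpy as np,cv2
s=sensors.sense();R=s["tool_rot"];p=s["tool_pos"];print(p,np.degrees(np.arctan2(R[1,1],R[0,1])))
print(R.T@(np.array([.563,.0745,.131])-p), R.T@[0,0,-1],s["wrist_force"])
E
```

```text
t: 4.2
tool_pos: [0.5659, 0.0743, 0.1351]
tool_rot: [[-0.213, 0.977, 0.004], [0.977, 0.213, -0.001], [-0.001, 0.004, -1.0]]
wrist_force: [-0.8, -0.3, -0.3]
width: 0.0877
[0.56593552 0.07425517 0.13506566] 12.280871359754427
[ 0.0008697  -0.0028327   0.00405293] [ 0.00149786 -0.0040474   0.99999069] [-0.83161665 -0.3434297  -0.2568299 ]
```

```bash
python3 -m inch '[[[0,-0.003,0.003],[0.2,0,0],0.06],[[0,0,0.001],[0,0,0],0.04],[[0,0,0],[0,0,0],0.03],[[0,0,0],[0,0,0],0.025],[[0,0,0.0],[0,0,0],0.022]]';  python3 - <<'E'
from cell import sensors,camera
import numpy as np,cv2
s=sensors.sense();R=s["tool_rot"];p=s["tool_pos"];print(p,np.degrees(np.arctan2(R[1,1],R[0,1])))
print(R.T@(np.array([.563,.0745,.131])-p), R.T@[0,0,-1],s["wrist_force"])
E
```

```text
t: 4.7
tool_pos: [0.5631, 0.0736, 0.1313]
tool_rot: [[-0.213, 0.977, 0.002], [0.977, 0.213, -0.001], [-0.002, 0.001, -1.0]]
wrist_force: [-0.5, 0.1, -0.6]
width: 0.051
[0.5631242  0.07355514 0.13134917] 12.273516891149521
[9.50252327e-04 7.90232042e-05 3.47684514e-04] [ 0.00167254 -0.00134894  0.99999769] [-0.51536131  0.0540292  -0.63253117]
```

```bash
python3 -m inch '[[[0,0,0],[0,0,0],0.022],[[0,0,0],[0,0,0],0.022],[[0,0,0],[0,0,0],0.022],[[0,0,0],[0,0,0],0.022],[[0,0,0.0],[0,0,0],0.02]]'; python3 -m inch '[[[0,0,0],[0,0,0],0.018],[[0,0,0],[0,0,0],0.016],[[0,0,0],[0,0,0],0.014],[[0,0,0],[0,0,0],0.012],[[0,0,0.0],[0,0,0],0.01]]'
```

```text
t: 5.2
tool_pos: [0.5633, 0.0736, 0.1315]
tool_rot: [[-0.213, 0.977, 0.002], [0.977, 0.213, -0.001], [-0.002, 0.002, -1.0]]
wrist_force: [-0.1, -0.4, 0.2]
width: 0.0203
t: 5.7
tool_pos: [0.5647, 0.0738, 0.1317]
tool_rot: [[-0.213, 0.977, 0.004], [0.977, 0.213, -0.001], [-0.002, 0.004, -1.0]]
wrist_force: [1.4, 0.4, -0.7]
width: 0.0136
```

```bash
python3 -m inch '[[[0,0,0],[0,0,0],0],[[0,0,0],[0,0,0],0],[[0,0,0],[0,0,0],0],[[0,0,-0.001],[0,0,0],0],[[0,0,-0.002],[0,0,0],0]]'; python3 -m inch '[[[0,0,-0.002],[0,0,0],0],[[0,0,-0.002],[0,0,0],0],[[0,0,-0.002],[0,0,0],0],[[0,0,-0.002],[0,0,0],0],[[0,0,-0.002],[0,0,0],0]]'; python3 - <<'E'
from cell import sensors,camera
import numpy as np,cv2
s=sensors.sense();R=s["tool_rot"];p=s["tool_pos"];print(p,R.T@[0,0,-1],s["wrist_force"],s["torque"])
for n in("scene","top"):
    c=camera(n);cv2.imwrite(f"pics/{n}2.png",cv2.resize(c["frame"][120:270,150:350,::-1],None,fx=4,fy=4,interpolation=2))
E
```

```text
t: 6.2
tool_pos: [0.5619, 0.0737, 0.1328]
tool_rot: [[-0.213, 0.977, -0.001], [0.977, 0.213, -0.001], [-0.001, -0.002, -1.0]]
wrist_force: [-0.7, 0.3, -7.7]
width: 0.0135
t: 6.7
tool_pos: [0.5587, 0.0735, 0.1414]
tool_rot: [[-0.213, 0.977, -0.008], [0.977, 0.213, -0.001], [0.0, -0.008, -1.0]]
wrist_force: [0.9, 0.7, -8.1]
width: 0.0132
[0.55873814 0.07354205 0.14138319] [-3.21426548e-04  8.16135794e-03  9.99966644e-01] [ 0.94386767  0.65262764 -8.10557251] [-0.0353369   0.04727548 -0.01423272]
```

View pics/scene2.png

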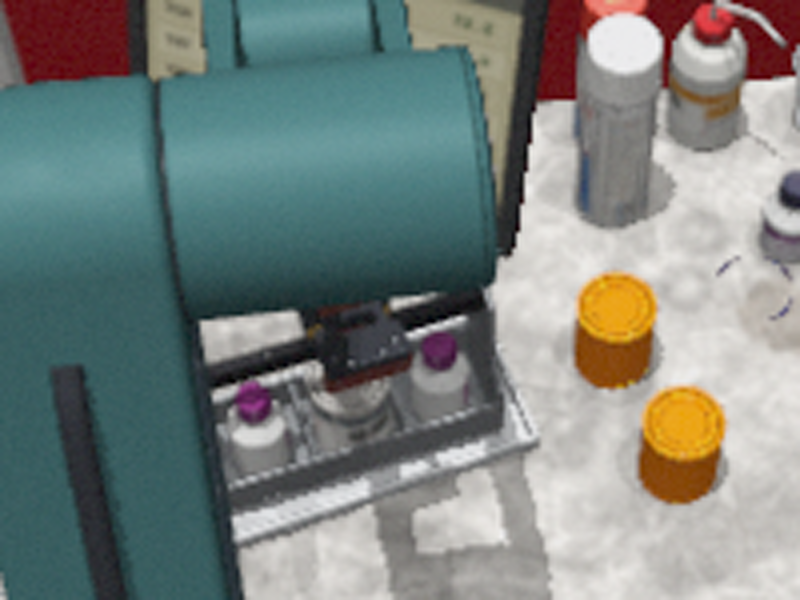

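View pics/top2.png

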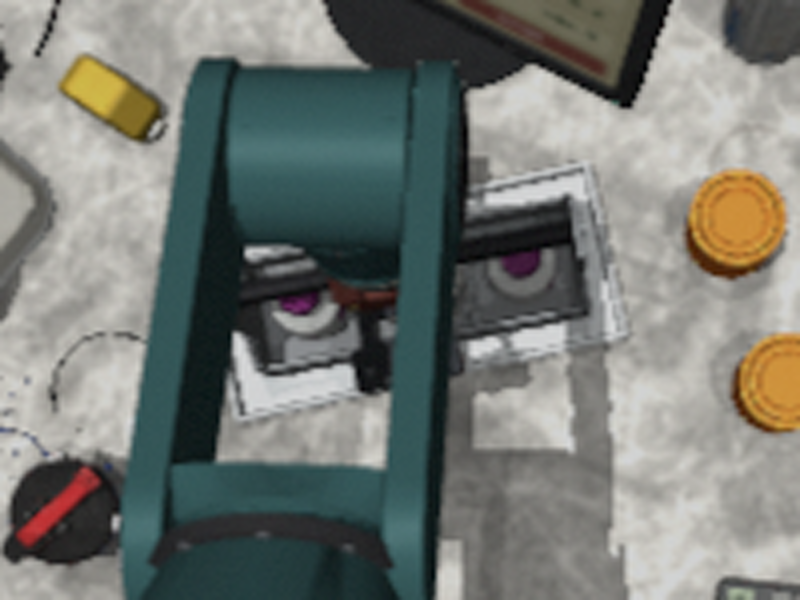

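Lifted clear with a wrist load of 8.1 N, which matches the full weight. Both bottles (253,400 and 440,350 in the scene crop) and the tin are upright, the carrier is level, and the moment is small. Continuing up with small tilt corrections.

```bash
python3 -m inch '[[[0,0.001,-0.004],[-0.2,0,0],0],[[0,0.001,-0.005],[-0.2,0,0],0],[[0,0.001,-0.005],[-0.2,0,0],0],[[0,0.001,-0.005],[-0.1,0,0],0],[[0,0.001,-0.005],[-0.1,0,0],0]]'; python3 - <<'E'
from cell import sensors
s=sensors.sense();R=s["tool_rot"];print(R.T@[0,0,-1],s["torque"])
E
```

```text
t: 7.3
tool_pos: [0.5639, 0.0747, 0.1673]
tool_rot: [[-0.213, 0.977, 0.007], [0.977, 0.213, 0.002], [0.0, 0.007, -1.0]]
wrist_force: [-0.5, 0.8, -7.2]
width: 0.0136
[-3.40608219e-04 -6.94170746e-03  9.99975848e-01] [-0.08370219  0.02357103 -0.03351128]
```

```bash
python3 -m inch '[[[0,0,-0.005],[0.1,0,0],0],[[0,0,-0.006],[0.1,0,0],0],[[0,0,-0.006],[0,0,0],0],[[0,0,-0.006],[0,0,0],0],[[0,0,-0.006],[0,0,0],0]]'; python3 - <<'E'
from cell import sensors
s=sensors.sense();R=s["tool_rot"];print(R.T@[0,0,-1],s["torque"])
E
```

```text
t: 7.8
tool_pos: [0.5638, 0.0747, 0.1991]
tool_rot: [[-0.213, 0.977, 0.003], [0.977, 0.213, 0.001], [0.0, 0.003, -1.0]]
wrist_force: [-0.5, -0.2, -7.9]
width: 0.0143
[-2.90258695e-04 -3.44970468e-03  9.99994008e-01] [-0.03173623  0.04001753 -0.00260348]
```

```bash
python3 -m inch '[[[0,0,-0.006],[0.1,0,0],0],[[0,0,-0.006],[0,0,0],0],[[0,0,-0.005],[0,0,0],0],[[0,0,-0.004],[0,0,0],0],[[0,0,-0.002],[0,0,0],0]]';  python3 -m inch '[[[0,0,0],[0,0,0],0],[[0,0,0],[0,0,0],0],[[0,0,0],[0,0,0],0],[[0,0,0],[0,0,0],0],[[0,0,0],[0,0,0],0]]'; python3 - <<'E'
from cell import sensors,camera
import numpy as np,cv2
s=sensors.sense();R=s["tool_rot"];print(R.T@[0,0,-1],s["torque"],s["qvel"])
from h import *
for n in("scene","top"):
    c=camera(n);cv2.imwrite(f"pics/{n}3.png",cv2.resize(c["frame"][120:270,150:350,::-1],None,fx=4,fy=4,interpolation=2)); np.savez(f"pics/{n}3.npz",**c)
    W=cloud(c); f=c["frame"].astype(int);x,y,z=np.moveaxis(W,-1,0)
    m=(x>.45)&(x<.65)&(y>-.1)&(y<.25)&(f[...,0]-f[...,1]>40)&(f[...,2]-f[...,1]>40)
    nl,lab,st,cen=cv2.connectedComponentsWithStats(m.astype(np.uint8))
    for i in range(1,nl):
        if st[i,4]>8: print(n,"cap",np.nanmedian(W[lab==i],0),np.nanmax(W[lab==i][:,2]),st[i])
E
```

```text
t: 8.3
tool_pos: [0.564, 0.0747, 0.2249]
tool_rot: [[-0.213, 0.977, 0.003], [0.977, 0.213, 0.001], [0.0, 0.003, -1.0]]
wrist_force: [-0.1, -0.0, -7.6]
width: 0.0139
t: 8.8
tool_pos: [0.5635, 0.0747, 0.2244]
tool_rot: [[-0.213, 0.977, 0.001], [0.977, 0.213, 0.001], [0.0, 0.001, -1.0]]
wrist_force: [-0.7, -0.1, -7.5]
width: 0.0138
[-2.72330804e-04 -1.46712418e-03  9.99998887e-01] [-0.03588392  0.02945463 -0.00641738] [-0.07639862  0.14324065  0.08439281  0.01326315  0.14041402 -0.02233957]
top cap [0.53991437 0.14983958 0.19519179] 0.19887073946399073 [216 190   7   2  11]
```

View pics/scene3.png

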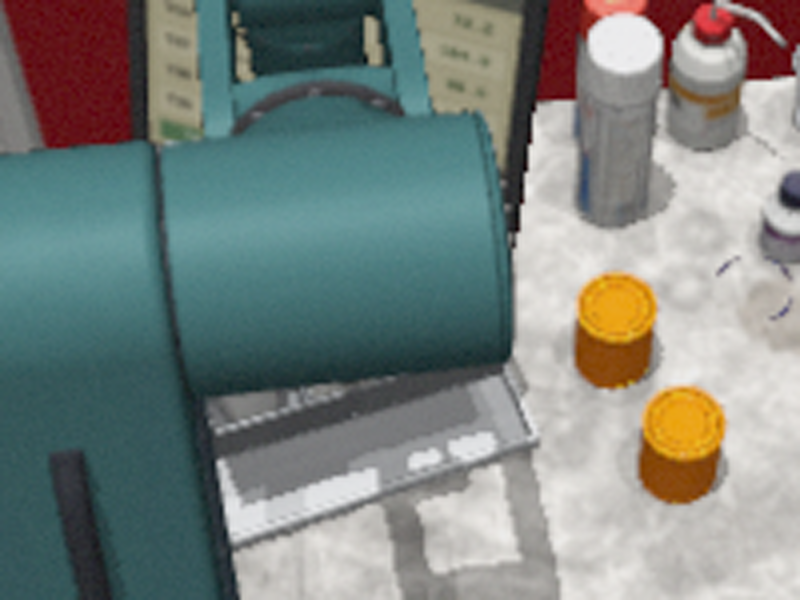

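View pics/top3.png

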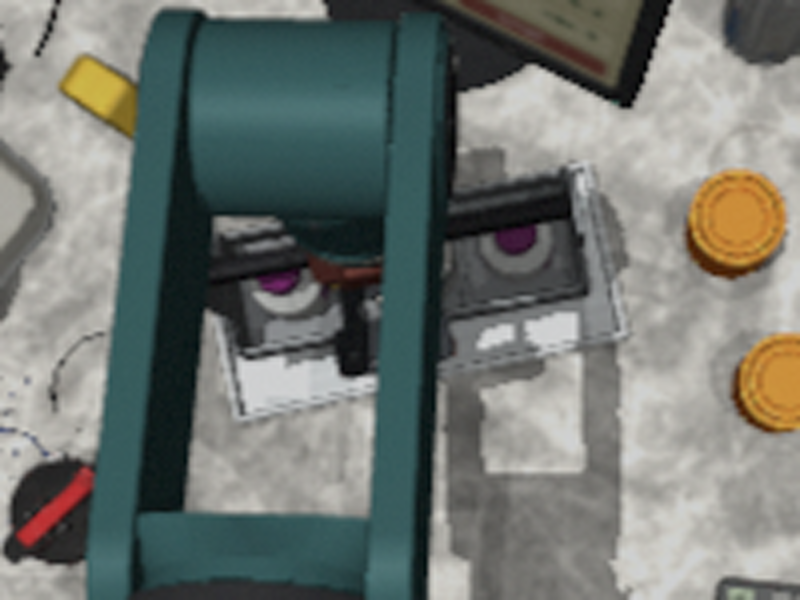

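Both views show the carrier above the tray with the bottles upright (top crop 283,285 and 515,238). One more check on level along the bar, then I'll hand in.

```bash
python3 -m inch '[[[0,0,0],[0,0,0],0],[[0,0,0],[0,0,0],0],[[0,0,0],[0,0,0],0],[[0,0,0],[0,0,0],0],[[0,0,0],[0,0,0],0]]'; python3 - <<'E'
from h import *
c=dict(np.load("pics/top3.npz")); W=cloud(c); f=c["frame"].astype(int);x,y,z=np.moveaxis(W,-1,0)
m=(f.max(-1)<100)&(z>.235)&(z<.275)&(abs((x-.5635)*np.cos(.2129)+(y-.0747)*np.sin(.2129))<.008)
s=-(x-.5635)*np.sin(.2129)+(y-.0747)*np.cos(.2129)
for lo,hi in((-.13,-.09),(-.09,-.05),(.04,.08),(.08,.13)):
    q=m&(s>lo)&(s<hi); print(lo,q.sum(),np.median(z[q]) if q.any() else None)
E
```

```text
t: 9.4
tool_pos: [0.5635, 0.0746, 0.2243]
tool_rot: [[-0.213, 0.977, 0.001], [0.977, 0.213, 0.001], [0.0, 0.001, -1.0]]
wrist_force: [0.3, -0.2, -7.6]
width: 0.0141
-0.13 64 0.25476495336460225
-0.09 107 0.2546579781050164
0.04 75 0.2552656395396169
0.08 81 0.25485995511709636
```

The bar is level to within 1 mm from end to end (its top at 0.255 m, so the underside is at about 0.096 m), and the arm is still.

```bash
python3 -c "
from cell import bot
print(bot.hand_in())"
```

```text
the job is handed in; nothing more can be done
None
```

I gripped the carrier at mid-bar with the fixed 30 N grip, lifted it straight out of the tray, and handed the job in at about 9.4 s while holding it still over the tray.

Last checks before hand-in:
- **Height:** the bar top measured 0.255 m at both ends, so the underside is about 96 mm above the bench.
- **Level:** the bar heights agreed to within 1 mm end to end, and the tool was within about 0.1° of vertical.
- **Position:** the tool was at (0.5635, 0.0746), about 6 mm from the measured tray centre.
- **Steadiness and load:** the pose moved about 0.1 mm in the last 0.5 s, with a wrist load of about 7.6 N and the jaws steady on the bar at about 14 mm.
- **Contents:** both bottles stood upright. The tin is mostly hidden by the hand in the last images; I last saw it standing clearly just after lift-off.
- **Bystanders:** nothing looked disturbed in the final images, but I did not measure them again, and the arm hid part of the view.

The first bar-centre measurements from the two cameras differed by about 4 to 5 mm, so I used their mean. The carrier's force on the tray and the squeeze on the bar could not be read directly.

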